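# Ready the pour-over stand: turn its drip board and centre the strainer

## Task

Get the pour-over stand ready for brewing. Its bamboo board lies plain side up on the drip tray: turn it over and put it back down flat on the tray and fully home on its two pins, grooved side up, and swing the stand's arm round so that the strainer hangs centred over the board. Leave the other things where they are.

Things in the scene. Friction and masses are not known exactly. Their poses are not given: they have to be found in the camera images.
- stand: Pour-over stand, heavy, fixed; lies across in front of the robot, column to the right. Wooden base 235 x 110 x 12 mm with an open steel drip tray (124 x 54 mm, rim 32 mm above the worktop) and beside it a steel column 14 mm thick, 242 mm high. Origin: on the worktop under the tray's middle; +x runs along the base to the column (its axis at x = +108 mm; base x = -88 to +148 mm), z up.
- seat (a point): Middle of the drip tray at the height of its rim (32 mm above the worktop); axes as the stand's. The worktop to its left (world +y), from 150 to 360 mm off and no farther from the robot than this point, is clear: the board can be stood on end there and taken again by its long sides with the fingers slanted the other way.
- pin (a point): Tip of the upright pin farther from the column, 48 mm from the tray's middle towards the stand's -x; the second pin stands 30 mm from the middle towards +x (y = 0 for both). 9 mm thick, tapered tips, 8 mm above the tray's rim. Being uneven they take the board one way round only; wrongly turned it stays perched on them.
- board: Bamboo board 140 (x) x 60 (y) x 18 (z) mm, 100 to 170 g, loose, square-edged; stands steadily on an end. Origin at its centre. +z face plain, -z face with lengthwise grooves 3 mm deep. Starts on the tray, plain face up, x along the stand's x, centre 41 mm above the worktop. Must end -z face up, x again along the stand's +x, centre again 41 mm up. It overhangs the tray by 3 mm at its long sides.
- board_hole (a point): Middle (half-way through the thickness) of one of the board's two round through-holes, 14 mm wide: this one 48 mm from the board's centre towards its -x end (22 mm from that end), the other 30 mm towards +x (40 mm from that end), both on the long middle line. So turned over end for end the board must also be turned half round to fit the pins again.
- swivel (a joint): Angle (rad) of the stand's swivel arm about the column. 0: it points from the column along the stand's -x, strainer centred over the tray. Positive: anticlockwise from above. Starts at -1.7 to -1.2, swung out away from the robot; turns from -2.2 to 2.2, no stop or click at 0; a friction collar (0.22 N m, some 1.4 N at the knob) holds it wherever it is let go.
- pivot (a point): The arm's pivot: on the column's axis at the arm's height, 188 mm above the worktop. Axes as the stand's.
- knob (a point): Upright round wooden knob at the arm's free end, 18 mm thick, from 192 to 228 mm above the worktop; this point is in its middle (211 mm up), 164 mm from the pivot's axis. Free all round; it may be pinched from above or pushed.
- strainer (a point): Lower end, on its axis, of the steel strainer cone carried in the arm's ring (88 mm wide at the top, 28 mm below, 58 mm high), 136 mm above the worktop, 108 mm from the pivot's axis.
- jug: Steel milk jug, empty, 64 mm wide, 88 mm high, with a handle; stands beyond the stand. Origin under its middle. Not to be disturbed.
- sugar_bowl: Aluminium sugar bowl with lid, 94 mm wide (120 over its two ears), 91 mm high, beyond the stand at its column end. Origin under its middle. Not to be disturbed.
- stir_stick: Flat bamboo stirring stick 180 x 9 x 6 mm lying close beyond the stand. Origin under its middle, x along it. Not to be disturbed.
- teapot: Blue ceramic teapot, body 136 mm wide, 134 mm high to its lid knob, spout and handle at opposite sides (220 mm over both). Origin under its middle. Not to be disturbed.
- mug: White mug, 80 mm wide, 95 mm high, with a handle. Origin under its middle. Not to be disturbed.
- canister: Steel tea canister with lid, 77 mm wide, 138 mm high. Origin under its middle. Not to be disturbed.
There are look-alikes about, which are no part of the job. What is meant by the board is not blue or red, and is the smaller of those in its own colour.

How it is judged:
At the end, for the whole second after the job is handed in: Board at rest on the tray, grooved side up, level within 4 degrees, within 3 mm of its seated height (centre 41 mm up), 6 mm of the tray's middle and 6 degrees of the stand's line, so home on both pins; arm at rest, strainer axis within 12 mm of the tray's middle; other things not disturbed (angle between board's own z axis and vertical above 3.07 rad and z of board in the frame of seat between 0.006 and 0.012 m and horizontal distance between board and seat below 0.006 m and angle between the x axis of board and the x axis of stand, either way round below 0.1 rad and horizontal distance between strainer and seat below 0.012 m and velocity of joint swivel between -0.05 and 0.05 rad/s and linear speed of board below 0.02 m/s); the robot touches nothing.
It fails at once if the jug, sugar bowl, teapot, mug or canister is shoved more than 40 mm or tipped more than 25 degrees, or the stirring stick is moved more than 60 mm (distance of any of jug, sugar_bowl, teapot, mug, canister from where it was at the start of the episode above 0.04 m or angle between any of jug, sugar_bowl, teapot, mug, canister's own z axis and vertical above 0.44 rad or distance of stir_stick from where it was at the start of the episode above 0.06 m).
It also fails if it takes over 72 s, if anything falls off the work surface, if the arm or the gripper's body presses on something with over 40 N, if the wrist force passes 120 N, or if a joint passes its speed limit or range.

## Robot

A 6-joint arm with a two-finger parallel gripper is mounted at the origin on the work surface. World frame = base frame: x ahead of the robot, y to its left, z up, the work surface at z = 0. Lengths are in m, angles in rad, forces in N, time in s.
With the tool pointing down it reaches from about 0.35 to 0.975 m from the base axis. Payload 4.9 kg.
Tool frame: the origin (TCP) lies on the centre line of the jaws, within the pads' length; the fingertips stand manip.tcp_to_tips ahead of it and the grasp point (between the pads) is the TCP (manip.tcp_to_tips is the distance from the TCP to the fingertips, in m); y points along the fingers, z is the direction in which the jaws open and shut, and the axes are right-handed (so a half turn about y gives the same grasp; the last joint's range is limited). The gripper opens to 85 mm and grips with 20 to 120 N. Pads are 22 mm wide; open, the fingers measure 114 mm over their backs; the gripper's body (76 mm by 85 mm) begins 54 mm behind the grasp point. The pads swing forward as they close: fully open they stand 13 mm farther back than shut.
Start: joints at [-1.326, 0.053, 1.613, -0, 1.476, -0.119], TCP at [0.222, -0.584, 0.25] pointing down, gripper open.
Joint ranges: [-3.01, 3.01], [-1.01, 2.22], [0.06, 2.58], [-1.02, 4.17], [0.09, 2.62], [-3.14, 3.14]. Speed limits (rad/s): [2.57, 2.57, 3.14, 3.14, 3.14, 3.14].

## Interface

Orientations are given as a unit quaternion [w, x, y, z].
In Python, from plant import manip gives the robot as it stands.
- The arm moves only by the tool apply_moves, never from a script. Its argument "moves" is a list of rows, each a list of 7 numbers: the gripper's target within -1 to 1 (shut at 1, half-way at 0, fully open at -1), then the shift along the tool's x, y, z in mm, then the turn, a rotation vector about the tool's x, y, z in degrees. A call has 1 to 20 rows; each row shifts and turns the commanded pose from where the row before left it, along the tool's axes as they then stand; what a row does not reach is not made up. A row lasts 1/10 s, in which the tool goes at most 50 mm and 8.59 degrees, less where a joint would pass 70% of its speed; a pose out of reach is approached as far as the arm can. A call with a gripper value outside its range is refused whole. The fingers move at their own pace and stop on an object; the grip force is fixed at half the most. Time passes only in rows, so rows that do not move let the fingers close. It gives the time, the measured TCP pose, the force and the opening at its end, in the units of the state.
- manip.state(): the state, without advancing time (a new reading comes with each control period).
- manip.grab_frame(name): name is "side" or "top" or "wrist"; returns the picture (480x640x3 uint8, blue, green, red); there is no depth.
- manip.calibration(name): a dict with "mtx" (3x3 intrinsics, pixels), "distortion" ([k1, k2, p1, p2, k3] as OpenCV has them; the pictures are not rectified), "T" (4x4, takes a point from camera to world coordinates); the wrist camera has in their place "T_tool_cam" (4x4, takes a point from camera to tool coordinates, whose origin is the TCP and whose axes are the tool frame's). Camera axes: x right, y down, z forward; pixel columns grow to the right and rows downward; lengths in m; the calibration is good to about 2 mm. A picture is of the moment at which its call begins: read the wrist's pose just before it. calibration takes no time and is no camera call.
- manip.job_done(): hands the job in, once; it reports no verdict.
The state is a dict: "time": time; "joint_pos": joint angles; "joint_vel": joint speeds; "joint_efforts": joint torques, N m; "tool_pos": TCP position; "tool_rot": TCP orientation; "contact_force": force on the tool from outside, world axes, zero at the start; "ft_torque": the same for the moment, N m; "gripper_width": opening from 0.0 (shut) to 1.0 (fully open).
Only numpy, scipy, OpenCV 4.12 (cv2) and the standard library are available. Lean on these libraries where they do the work, as an engineer would, in place of code of your own. Each camera call takes 0.05 s, during which the arm holds its last target. There are 200 camera calls.

## Working session

There is one attempt and no reset: what is moved stays moved. The work goes in short steps, Python scripts to look and compute and a tool call to move; the robot and the scene stay as the last step left them, time stands still between calls to the robot, and variables do not carry over. Pictures are saved under pics/ and viewed, about 8 in all and at most 12, crops included, and the job is handed in when it is done.

Besides the shell and the picture viewer there is one more tool, called after "Emit:" as name(argument=value, ...), one argument or row to a line, values as JSON. apply_moves: Moves the arm, as the interface text tells. Its arguments: {"type":"object","properties":{"moves":{"type":"array","items":{"type":"array","items":{"type":"number"}}}},"required":["moves"]}

```bash
ls; mkdir -p pics; python3 - <<'E'
from plant import manip
import cv2
s=manip.state(); print(s, manip.tcp_to_tips)
for n in("top","side"):
    cv2.imwrite(f"pics/{n}0.png",manip.grab_frame(n)); c=manip.calibration(n); print(c)
print(manip.calibration("wrist"))
E
```

```text
pics
{'time': 0.0, 'joint_pos': array([-1.32602359e+00,  5.33662490e-02,  1.61429772e+00, -7.60818940e-07,
        1.47599056e+00, -1.19003364e-01]), 'joint_vel': array([-0.00066542, -0.00085336, -0.00101155,  0.00113284, -0.00088389,
       -0.00167171]), 'joint_efforts': array([-1.41166747e-03, -3.93681335e+01, -3.70180249e+01, -1.71254096e-04,
        7.00518911e-03,  1.10445157e-05]), 'tool_pos': array([ 0.22223449, -0.58353075,  0.24905493]), 'tool_rot': array([ 0.12786016, -0.12795232,  0.69616944, -0.69471439]), 'contact_force': array([-0.07612   ,  0.09768825,  0.10448957]), 'ft_torque': array([ 0.01800775, -0.00442321,  0.00306356]), 'gripper_width': 0.9989303993075644} 0.019
{'mtx': array([[571.26339035,   0.        , 320.16518173],
       [  0.        , 571.26339035, 239.65002566],
       [  0.        ,   0.        ,   1.        ]]), 'distortion': array([0.0353146, 0.       , 0.       , 0.       , 0.       ]), 'T': array([[ 1.59779244e-02, -9.82892501e-01,  1.83485795e-01,
         2.43256600e-01],
       [-9.99863164e-01, -1.64928221e-02, -1.28038814e-03,
        -7.58639
[... 590 characters left out ...]
45, -0.73362319,  1.05111962],
       [ 0.        ,  0.        ,  0.        ,  1.        ]])}
{'mtx': array([[375.35044081,   0.        , 318.74313035],
       [  0.        , 375.35044081, 243.44153842],
       [  0.        ,   0.        ,   1.        ]]), 'distortion': array([-0.08080929,  0.        ,  0.        ,  0.        ,  0.        ]), 'T_tool_cam': array([[ 1.13734066e-03,  9.44934736e-01,  3.27256857e-01,
        -8.48342157e-02],
       [ 4.43743038e-04, -3.27257513e-01,  9.44935089e-01,
        -1.22966424e-01],
       [ 9.99999255e-01, -9.29495144e-04, -7.91511485e-04,
        -3.68747013e-04],
       [ 0.00000000e+00,  0.00000000e+00,  0.00000000e+00,
         1.00000000e+00]])}
```

View pics/top0.png

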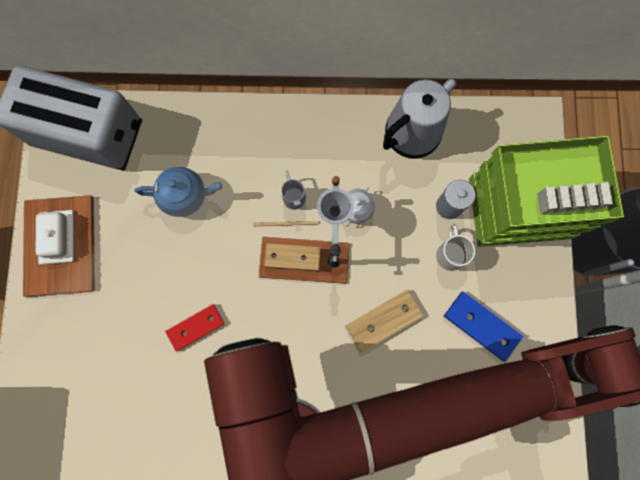

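View pics/side0.png

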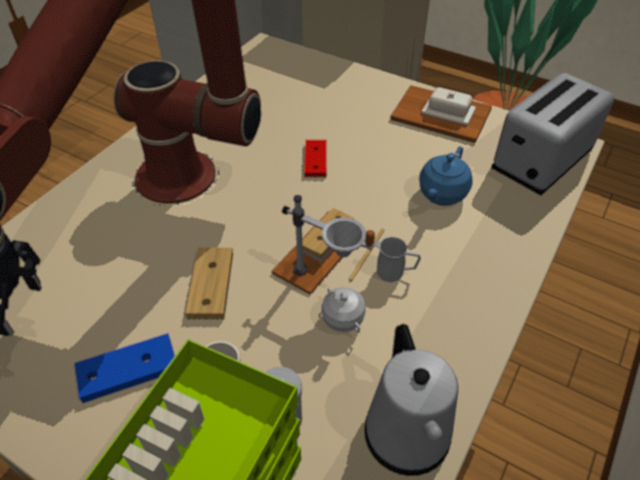

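Two boards are bamboo-coloured: a small one on the stand at top (292,256) and a larger one at (385,320). The red (195,327) and blue (483,325) ones are ruled out by colour. The small one on the tray fits the description, so I'll confirm it in a crop.

```bash
python3 - <<'E'
import cv2
a=cv2.imread("pics/top0.png")[165:290,250:400]
cv2.imwrite("pics/crop.png",cv2.resize(a,None,fx=5,fy=4.8*1.0,interpolation=cv2.INTER_CUBIC))
E
```

```text
(no output)
```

View pics/crop.png

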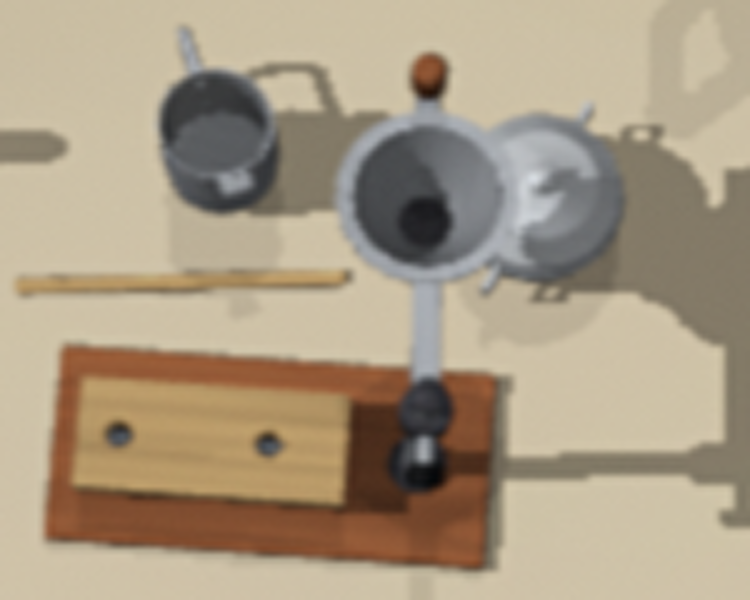

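The crop confirms the board: plain face up, holes at crop (118,433) and (268,443), corners (82,377), (350,395), (345,505) and (73,486). The knob top is at (430,72). The arm points away from the robot, with the jug left of it and the sugar bowl right below the strainer.

```bash
cat > h.py <<'E'
import numpy as np, cv2
from plant import manip
from scipy.spatial.transform import Rotation as R
def cam(n):
    c=manip.calibration(n)
    if 'T' in c: return c['mtx'],c['distortion'],c['T']
    s=manip.state(); T=np.eye(4); T[:3,:3]=rot(s); T[:3,3]=s['tool_pos']
    return c['mtx'],c['distortion'],T@c['T_tool_cam']
def rot(s): return R.from_quat(s['tool_rot'],scalar_first=True).as_matrix()
def world(c,px,z):
    K,d,T=c; p=cv2.undistortPoints(np.array(px,float).reshape(-1,1,2),K,d)[:,0]
    r=np.c_[p,np.ones(len(p))]@T[:3,:3].T
    return T[:3,3]+r*((z-T[2,3])/r[:,2])[:,None]
def proj(c,P):
    K,d,T=c; W=np.linalg.inv(T)
    return cv2.projectPoints(np.array(P,float).reshape(-1,3),cv2.Rodrigues(W[:3,:3])[0],W[:3,3],K,d)[0][:,0]
def show():
    s=manip.state(); print('t',round(s['time'],2),'p',(s['tool_pos']*1000).round(1),'\nR',rot(s).round(3).tolist(),'\nF',s['contact_force'].round(1),'w',round(s['gripper_width'],3),'q',s['joint_pos'].round(3))
E
python3 - <<'E'
from h import *
c=cam("top")
def f(pts): return [(250+(x+.5)/5-.5,165+(y+.5)/4.8-.5) for x,y in pts]
b=world(c,f([(82,377),(350,395),(345,505),(73,486)]),.05)
print(b.round(4)); print('board c',b.mean(0).round(4), 'len',np.linalg.norm(b[0]-b[1]),np.linalg.norm(b[1]-b[2]))
d=(b[1]+b[2]-b[0]-b[3])[:2]; print('yaw',np.degrees(np.arctan2(d[1],d[0])))
g=world(c,f([(63,345),(497,375),(487,568),(47,540)]),.012)
d=(g[1]+g[2]-g[0]-g[3])[:2]; print('base c',g.mean(0).round(4),np.linalg.norm(g[0]-g[1]),np.linalg.norm(g[1]-g[2]),'yaw',np.degrees(np.arctan2(d[1],d[0])))
u=d/np.linalg.norm(d); print('seat from base',g.mean(0)[:2]-.03*u)
h=world(c,f([(118,433),(268,443)]),.05);print('holes',h.round(4),'seat from holes',h[:,:2].mean(0)+.009*u)
print('column',world(c,f([(430,407)]),.242), world(c,f([(430,407)]),.2),'knob top',world(c,f([(430,68)]),.228))
for n,p,z in(("jug",(218,125),.088),("bowl",(545,190),.06)): print(n,world(c,f([p]),z))
print('stick',world(c,f([(18,285),(350,275)]),.006))
print('red',world(c,[(195,327)],.02), 'pot',world(c,[(178,190),(135,190)],.08),'big',world(c,[(347,326),(412,293)],.02))
E
```

```text
[[ 0.5052  0.0632  0.05  ]
 [ 0.4976 -0.0766  0.05  ]
 [ 0.4375 -0.075   0.05  ]
 [ 0.4455  0.0658  0.05  ]]
board c [ 0.4714 -0.0057  0.05  ] len 0.13997191221394661 0.06015380075628248
yaw -93.18026292278192
base c [ 0.469  -0.0365  0.012 ] 0.23298575973438232 0.10805943332359587 yaw -93.04907019871263
seat from base [ 0.47063512 -0.00651499]
holes [[ 0.4747  0.0435  0.05  ]
 [ 0.4706 -0.0345  0.05  ]] seat from holes [ 0.47217472 -0.00449879]
column [[ 0.45915148 -0.11277318  0.242     ]] [[ 0.4662712  -0.11399037  0.2       ]] knob top [[ 0.62901078 -0.11131871  0.228     ]]
jug [[ 0.63725574 -0.00604932  0.088     ]]
bowl [[ 0.61123019 -0.17702633  0.06      ]]
stick [[ 0.56501998  0.1035888   0.006     ]
 [ 0.57382835 -0.07552204  0.006     ]]
red [[0.2877117  0.24149276 0.02      ]] pot [[0.63580001 0.29241168 0.08      ]
 [0.63370473 0.40284402 0.08      ]] big [[ 0.29623591 -0.15089731  0.02      ]
 [ 0.38447531 -0.32031704  0.02      ]]
```

```bash
python3 - <<'E'
from h import *
print([a for a in dir(manip) if a[0]!='_']); show()
E
```

```text
['IKError', 'calibration', 'grab_frame', 'job_done', 'state', 'tcp_to_tips']
t 0.1 p [ 222.3 -583.6  249.1] 
R [[-0.935, -0.0, 0.356], [-0.356, 0.002, -0.935], [-0.0, -1.0, -0.002]] 
F [ 0.2  0.3 -0.7] w 1.0 q [-1.326  0.053  1.614 -0.     1.476 -0.119]
```

Emit:
apply_moves(
  moves=[
    [-1,0,-10,0,0,0,0],
    [-1,0,-40,0,0,0,0],
    [-1,0,-40,0,0,0,0],
    [-1,0,0,0,8,0,0],
    [-1,0,0,0,8,0,0],
    [-1,0,0,0,0,0,0],
  ],
)

```text
time: 0.7
tool_pos: [0.2217, -0.5815, 0.3393]
tool_rot: [-0.144, 0.109, -0.593, 0.785]
contact_force: [-0.6, -0.6, -0.8]
gripper_width: 0.999
```

```bash
python3 -c "
from h import *
show()"
```

```text
t 0.7 p [ 221.7 -581.5  339.3] 
R [[-0.935, 0.098, 0.342], [-0.356, -0.256, -0.899], [-0.0, -0.962, 0.274]] 
F [-0.6 -0.6 -0.8] w 0.999 q [-1.342 -0.159  1.687  0.038  1.339 -0.138]
```

Emit:
apply_moves(
  moves=[
    [-1,0,0,0,-8,0,0],
    [-1,0,0,0,-8,0,0],
    [-1,0,0,0,0,0,8],
    [-1,0,0,0,0,0,8],
    [-1,0,0,0,0,0,8],
    [-1,0,0,0,0,0,0],
  ],
)

```text
time: 1.3
tool_pos: [0.2199, -0.5853, 0.3385]
tool_rot: [0.268, 0.021, 0.709, -0.652]
contact_force: [0.3, -0.5, -0.7]
gripper_width: 1.002
```

```bash
python3 -c "
from h import *
show()"
```

```text
t 1.3 p [ 219.9 -585.3  338.5] 
R [[-0.855, 0.38, 0.353], [-0.32, 0.148, -0.936], [-0.407, -0.913, -0.005]] 
F [ 0.3 -0.5 -0.7] w 1.002 q [-1.496  0.047  1.51   0.404  1.703 -0.255]
```

```bash
cat > kin.py <<'E'
import numpy as np
from scipy.spatial.transform import Rotation as R
from scipy.optimize import least_squares
rx=lambda a:R.from_euler('x',a).as_matrix()
ry=lambda a:R.from_euler('y',a).as_matrix()
rz=lambda a:R.from_euler('z',a).as_matrix()
def fk(q,p,s4,s6,C):
    a0,h,L1,e2,L2,d=p
    A=rz(q[0]);B=A@ry(q[1]);D=B@ry(q[2]);O=D@rz(s4*q[3])@ry(q[4])@rz(s6*q[5])
    return A@[a0,0,h]+B@[0,0,L1]+D@[e2,0,L2]+O@[0,0,d],O@C
E
cat > fit.py <<'E'
from kin import *
Q=np.array([[-1.326,.0534,1.6143,0,1.476,-.119],[-1.342,-.159,1.687,.038,1.339,-.138],[-1.496,.047,1.51,.404,1.703,-.255]])
P=np.array([[.2223,-.5836,.2491],[.2217,-.5815,.3393],[.2199,-.5853,.3385]])
RR=[R.from_quat(x,scalar_first=True).as_matrix() for x in([0.12786016,-0.12795232,0.69616944,-0.69471439],[-.144,.109,-.593,.785],[.268,.021,.709,-.652])]
for s4 in(1,-1):
  for s6 in(1,-1):
    Cs=[fk(q,np.zeros(6),s4,s6,np.eye(3))[1].T@r for q,r in zip(Q,RR)]
    err=[np.degrees(np.arccos(np.clip((np.trace(Cs[0].T@c)-1)/2,-1,1))) for c in Cs]
    f=least_squares(lambda p:np.r_[np.concatenate([fk(q,p,s4,s6,np.eye(3))[0]-x for q,x in zip(Q,P)]),1e-4*(p-[0,.3,.4,0,.4,.2])],[0,.3,.4,0,.4,.2])
    print(s4,s6,np.round(err,2),f.x.round(4),np.abs(f.fun[:9]).max().round(5)); print(Cs[0].round(3).tolist())
E
python3 fit.py
```

```text
1 1 [0.   0.04 0.08] [0.0532 0.2551 0.8392 0.3312 0.5577 0.4623] 0.07203
[[0.0, -0.0, -1.0], [-1.0, -0.0, -0.0], [-0.0, 1.0, -0.0]]
1 -1 [ 0.    2.18 15.54] [0.0532 0.2551 0.8392 0.3312 0.5577 0.4623] 0.07203
[[-0.236, -0.0, -0.972], [-0.972, 0.0, 0.236], [-0.0, 1.0, -0.0]]
-1 1 [ 0.    4.31 46.27] [-0.1904  0.1757 -1.0344 -0.7415  0.7968 -0.4519] 0.072
[[0.0, -0.0, -1.0], [-1.0, -0.0, -0.0], [-0.0, 1.0, -0.0]]
-1 -1 [ 0.    4.36 50.6 ] [-0.1904  0.1757 -1.0344 -0.7415  0.7968 -0.4519] 0.072
[[-0.236, -0.0, -0.972], [-0.972, 0.0, 0.236], [-0.0, 1.0, -0.0]]
```

```bash
python3 - <<'E'
s=open('kin.py').read().replace("a0,h,L1,e2,L2,d=p","h,L1,e2,b,L2,y4,d=p").replace("[a0,0,h]","[0,0,h]").replace("D@[e2,0,L2]","D@[e2,b,L2]+D@rz(s4*q[3])@[0,y4,0]")
open('kin.py','w').write(s)
s=open('fit.py').read().replace("np.zeros(6)","np.zeros(7)").replace("[0,.3,.4,0,.4,.2]","[.3,.4,0,0,.4,0,.2]")
open('fit.py','w').write(s)
E
python3 fit.py | head -1
```

```text
1 1 [0.   0.04 0.08] [ 0.2376  0.4236  0.0932  0.0753  0.6099 -0.001   0.2596] 0.00017
```

```bash
cat >> kin.py <<'E'
PAR=[0.2376,0.4236,0.0932,0.0753,0.6099,-0.001,0.2596]
CC=np.array([[0,0,-1],[-1,0,0],[0,1,0]],float)
LO=np.array([-3.01,-1.01,.06,-1.02,.09,-3.14]);HI=np.array([3.01,2.22,2.58,4.17,2.62,3.14])
S0=[[0,.3,1.5,0,1.4,0],[0,.3,1.5,.8,1.4,1.5],[0,.3,1.5,.8,1.4,-1.5],[.5,.3,1.5,-.6,1.4,2],[0,.3,1.5,-.6,1.4,-2],[0,.3,1.5,0,1.4,2.8],[0,.3,1.5,0,1.4,-2.8]]
def ik(p,O,seeds=S0):
    out=[]
    for s in seeds:
        def f(q):
            x,o=fk(q,PAR,1,1,CC); return np.r_[(x-p)*5,R.from_matrix(o.T@O).as_rotvec()]
        r=least_squares(f,np.clip(s,LO+.01,HI-.01),bounds=(LO,HI),max_nfev=60)
        if np.abs(r.fun).max()<2e-3 and not any(np.abs(r.x-o).max()<.05 for o in out): out.append(r.x)
    return out
def tool(head,lean,sg):
    """head: heading (deg) of horizontal part of finger direction; lean from vertical, deg; sg sign of jaw z"""
    h,l=np.radians([head,lean]); a=np.array([np.sin(l)*np.cos(h),np.sin(l)*np.sin(h),-np.cos(l)])
    j=sg*np.array([-np.sin(h),np.cos(h),0]); return np.c_[np.cross(a,j),a,j]
E
cat > plan.py <<'E'
from kin import *
seat=np.array([.4712,-.0055,.041]); psi=-93.1
def rep(n,sols):
    for q in sols: print(n,q.round(2),'marg',np.minimum(q-LO,HI-q).min().round(2))
for L in(30,40):
  for sg in(1,-1): rep(f'A/D L{L} sg{sg}',ik(seat,tool(psi,L,sg)))
for xs,ys in((.42,.22),(.42,.3)):
 for phi in(0,-30,30,60,90,-60,-90):
  for ln in(50,60):
   for sg in(1,-1):
    rep(f'B/C at{xs},{ys} finger heading {psi+180+phi:.0f} lean{ln} sg{sg}',ik(np.array([xs,ys,.075]),tool(psi+180+phi,ln,sg)))
    rep(f'   opp heading {psi+phi:.0f} lean{ln} sg{sg}',ik(np.array([xs,ys,.075]),tool(psi+phi,ln,sg)))
E
time python3 plan.py
```

```text
A/D L30 sg1 [ 0.1   0.03  2.08 -0.56  1.18  0.42] marg 0.46
A/D L30 sg-1 [ 0.1   0.03  2.08 -0.56  1.18 -2.72] marg 0.42
A/D L40 sg1 [ 0.18  0.11  2.05 -0.72  1.26  0.56] marg 0.3
A/D L40 sg-1 [ 0.18  0.11  2.05 -0.72  1.26 -2.58] marg 0.3
B/C at0.42,0.22 finger heading 87 lean50 sg1 [-0.13 -0.13  2.28  0.93  1.26  2.63] marg 0.3
   opp heading -93 lean50 sg1 [ 0.65  0.3   1.82 -0.63  1.65  0.86] marg 0.39
B/C at0.42,0.22 finger heading 87 lean50 sg-1 [-0.13 -0.13  2.28  0.93  1.26 -0.51] marg 0.3
   opp heading -93 lean50 sg-1 [ 0.65  0.3   1.82 -0.63  1.65 -2.28] marg 0.39
B/C at0.42,0.22 finger heading 87 lean60 sg1 [-0.2  -0.03  2.28  1.07  1.35  2.48] marg 0.3
   opp heading -93 lean60 sg1 [ 0.68  0.4   1.77 -0.72  1.77  0.9 ] marg 0.3
B/C at0.42,0.22 finger heading 87 lean60 sg-1 [-0.2  -0.03  2.28  1.07  1.35 -0.66] marg 0.3
   opp heading -93 lean60 sg-1 [ 0.68  0.4   1.77 -0.72  1.77 -2.24] marg 0.3
B/C at0.42,0.22 finger heading 57 lean50 sg1 [-0.07 -0.44  2.52  1.05  0.88  3.01] marg 0.06
   opp heading -123 lean50 sg1 [ 0.52  0.41  1.68 -0.37  1.84  1.15] marg 0.65
B/C at
[... 5624 characters left out ...]
0.   1.97 1.58] marg 0.65
B/C at0.42,0.3 finger heading 27 lean50 sg-1 [ 0.48 -0.42  2.51 -0.04  0.18  1.62] marg 0.07
   opp heading -153 lean50 sg-1 [ 0.47  0.52  1.53  0.    1.97 -1.57] marg 0.65
   opp heading -153 lean60 sg1 [0.47 0.62 1.45 0.   2.11 1.58] marg 0.51
   opp heading -153 lean60 sg-1 [ 0.47  0.62  1.45  0.    2.11 -1.57] marg 0.51
   opp heading -183 lean50 sg1 [0.33 0.46 1.61 0.31 1.89 1.92] marg 0.73
   opp heading -183 lean50 sg-1 [ 0.33  0.46  1.61  0.31  1.89 -1.22] marg 0.73
   opp heading -183 lean60 sg1 [0.31 0.56 1.55 0.35 2.03 1.92] marg 0.59
   opp heading -183 lean60 sg-1 [ 0.31  0.56  1.55  0.35  2.03 -1.22] marg 0.59
real	0m30.310s
user	0m30.808s
sys	0m0.095s
```

```bash
cat > go.py <<'E'
from h import *
from kin import tool, ik
def go(p,O,N,start=None):
    """rows (equal) from start (default measured pose) to p,O; prints one row"""
    s=manip.state(); p0,O0=start if start else (s['tool_pos'],rot(s))
    w=R.from_matrix(O0.T@O).as_rotvec(); S=sum(R.from_rotvec(k*w/N).as_matrix() for k in range(N))
    dx=np.linalg.solve(S,O0.T@(np.asarray(p)-p0))*1000
    print(N,'x',dx.round(2).tolist(),np.degrees(w/N).round(3).tolist(),'|dx|',np.linalg.norm(dx).round(1),'ang',np.degrees(np.linalg.norm(w)/N).round(2))
    for k in range(1,N+1,max(1,N//6)):
        pk=p0+O0@sum(R.from_rotvec(i*w/N).as_matrix() for i in range(k))@dx/1000; print('   ',k,pk.round(3))
seat=np.array([.4712,-.0055,.041]); psi=-93.1
E
python3 - <<'E'
from go import *
show()
O=tool(psi,30,1); print(O.round(3)); go(seat-.36*O[:,1],O,20)
E
```

```text
t 1.3 p [ 219.9 -585.3  338.5] 
R [[-0.855, 0.38, 0.353], [-0.32, 0.148, -0.936], [-0.407, -0.913, -0.005]] 
F [ 0.3 -0.5 -0.7] w 1.002 q [-1.496  0.047  1.51   0.404  1.703 -0.255]
[[-0.047 -0.027  0.999]
 [-0.865 -0.499 -0.054]
 [ 0.5   -0.866  0.   ]]
20 x [-41.5, -3.19, -13.62] [0.191, -3.422, -2.394] |dx| 43.8 ang 4.18
    1 [ 0.249 -0.56   0.358]
    4 [ 0.332 -0.47   0.406]
    7 [ 0.402 -0.363  0.436]
    10 [ 0.455 -0.244  0.446]
    13 [ 0.489 -0.117  0.437]
    16 [0.501 0.011 0.411]
    19 [0.49  0.135 0.369]
```

Emit:
apply_moves(
  moves=[
    [-1,-41.5,-3.2,-13.6,0.19,-3.42,-2.39],
    [-1,-41.5,-3.2,-13.6,0.19,-3.42,-2.39],
    [-1,-41.5,-3.2,-13.6,0.19,-3.42,-2.39],
    [-1,-41.5,-3.2,-13.6,0.19,-3.42,-2.39],
    [-1,-41.5,-3.2,-13.6,0.19,-3.42,-2.39],
    [-1,-41.5,-3.2,-13.6,0.19,-3.42,-2.39],
    [-1,-41.5,-3.2,-13.6,0.19,-3.42,-2.39],
    [-1,-41.5,-3.2,-13.6,0.19,-3.42,-2.39],
    [-1,-41.5,-3.2,-13.6,0.19,-3.42,-2.39],
    [-1,-41.5,-3.2,-13.6,0.19,-3.42,-2.39],
    [-1,-41.5,-3.2,-13.6,0.19,-3.42,-2.39],
    [-1,-41.5,-3.2,-13.6,0.19,-3.42,-2.39],
    [-1,-41.5,-3.2,-13.6,0.19,-3.42,-2.39],
    [-1,-41.5,-3.2,-13.6,0.19,-3.42,-2.39],
    [-1,-41.5,-3.2,-13.6,0.19,-3.42,-2.39],
    [-1,-41.5,-3.2,-13.6,0.19,-3.42,-2.39],
    [-1,-41.5,-3.2,-13.6,0.19,-3.42,-2.39],
    [-1,-41.5,-3.2,-13.6,0.19,-3.42,-2.39],
    [-1,-41.5,-3.2,-13.6,0.19,-3.42,-2.39],
    [-1,-41.5,-3.2,-13.6,0.19,-3.42,-2.39],
  ],
)

```text
time: 3.3
tool_pos: [0.4813, 0.179, 0.3529]
tool_rot: [-0.337, 0.604, -0.365, 0.623]
contact_force: [0.6, 0.2, 0.7]
gripper_width: 0.997
```

```bash
python3 - <<'E'
from go import *
show()
O=tool(psi,30,1); go(seat-.15*O[:,1],O,7)
E
```

```text
t 3.3 p [481.3 179.  352.9] 
R [[-0.043, -0.021, 0.999], [-0.862, -0.505, -0.048], [0.506, -0.863, 0.004]] 
F [0.6 0.2 0.7] w 0.997 q [ 0.439 -0.091  1.645 -0.482  1.822  0.422]
7 x [0.46, 30.36, -0.13] [-0.054, 0.027, 0.055] |dx| 30.4 ang 0.08
    1 [0.481 0.163 0.327]
    2 [0.48  0.148 0.301]
    3 [0.479 0.132 0.275]
    4 [0.478 0.116 0.249]
    5 [0.477 0.101 0.223]
    6 [0.476 0.085 0.197]
    7 [0.475 0.069 0.171]
```

Emit:
apply_moves(
  moves=[
    [-1,0.5,30,0,0,0,0],
    [-1,0.5,30,0,0,0,0],
    [-1,0.5,30,0,0,0,0],
    [-1,0.5,30,0,0,0,0],
    [-1,0.5,30,0,0,0,0],
    [-1,0.5,30,0,0,0,0],
    [-1,0,30,0,0,0,0],
    [-1,0,0,0,0,0,0],
    [-1,0,0,0,0,0,0],
  ],
)

```text
time: 4.2
tool_pos: [0.4766, 0.0688, 0.1728]
tool_rot: [-0.337, 0.603, -0.367, 0.623]
contact_force: [-0.0, 0.3, 0.4]
gripper_width: 1.0
```

```bash
python3 - <<'E'
from go import *
c=cam("wrist"); np.save('c1.npy',c[2]); cv2.imwrite('pics/w1.png',manip.grab_frame("wrist"))
show()
E
```

```text
t 4.25 p [477.3  69.2 173.8] 
R [[-0.046, -0.021, 0.999], [-0.863, -0.503, -0.05], [0.503, -0.864, 0.004]] 
F [-1.1  0.3  0.9] w 0.996 q [ 0.251 -0.096  1.952 -0.506  1.467  0.402]
```

View pics/w1.png

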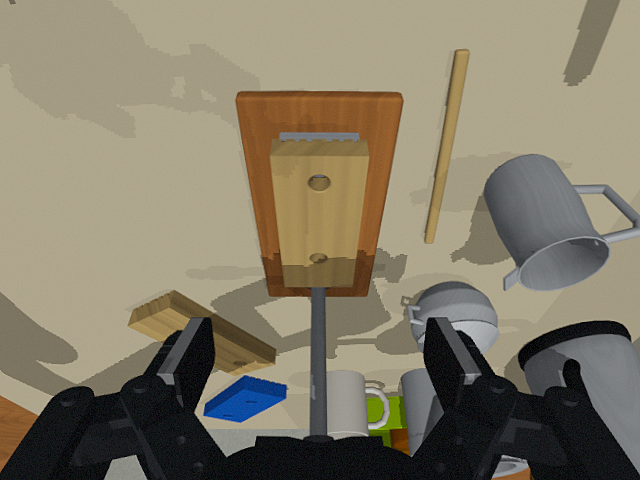

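The wrist view shows the board's top-face corners at about (274,156), (369,156), (357,288) and (283,285), and holes at (319,183) and (318,258).

```bash
python3 - <<'E'
from go import *
k=manip.calibration("wrist"); c=(k['mtx'],k['distortion'],np.load('c1.npy'))
b=world(c,[(273,156),(369,156),(357,288),(283,286)],.05); print(b.round(4),b.mean(0))
h=world(c,[(319,183),(318,258)],.05); print(h.round(4),np.linalg.norm(h[0]-h[1]),h.mean(0)+.009*(h[1]-h[0])/np.linalg.norm(h[1]-h[0]))
e=proj(c,[seat+[0.002,.048,.009],seat+[-.0016,-.03,.009]]); print(e)
O=tool(psi,30,1); go(seat,O,8)
E
```

```text
[[ 0.4494  0.0698  0.05  ]
 [ 0.5072  0.0667  0.05  ]
 [ 0.5035 -0.0748  0.05  ]
 [ 0.4384 -0.0681  0.05  ]] [ 0.47460613 -0.00159733  0.05      ]
[[ 0.476   0.0471  0.05  ]
 [ 0.4712 -0.0302  0.05  ]] 0.07747090042380943 [ 0.47305218 -0.00050232  0.05      ]
[[315.0884701  188.6551863 ]
 [316.35193514 262.15007813]]
8 x [-0.23, 19.05, -0.32] [-0.041, 0.008, 0.027] |dx| 19.1 ang 0.05
    1 [0.477 0.06  0.157]
    2 [0.476 0.05  0.141]
    3 [0.475 0.041 0.124]
    4 [0.474 0.032 0.107]
    5 [0.474 0.022 0.091]
    6 [0.473 0.013 0.074]
    7 [0.472 0.004 0.058]
    8 [ 0.471 -0.006  0.041]
```

Emit:
apply_moves(
  moves=[
    [-1,-1,19,-0.2,0,0,0],
    [-1,-0.5,19,-0.2,0,0,0],
    [-1,-0.5,19,-0.2,0,0,0],
    [-1,0,19,-0.2,0,0,0],
    [-1,0,19,-0.2,0,0,0],
    [-1,0,19,-0.2,0,0,0],
    [-1,0,19,-0.2,0,0,0],
    [-1,0,19,0,0,0,0],
    [-1,0,0,0,0,0,0],
    [-1,0,0,0,0,0,0],
  ],
)

```text
time: 5.25
tool_pos: [0.4727, -0.0057, 0.0411]
tool_rot: [-0.338, 0.603, -0.367, 0.623]
contact_force: [1.2, -0.4, 0.2]
gripper_width: 1.002
```

```bash
python3 -c "
from go import *
show()"
```

```text
t 5.25 p [472.7  -5.7  41.1] 
R [[-0.046, -0.022, 0.999], [-0.863, -0.503, -0.051], [0.503, -0.864, 0.004]] 
F [ 1.2 -0.4  0.2] w 1.002 q [ 0.105  0.039  2.076 -0.569  1.177  0.421]
```

Emit:
apply_moves(
  moves=[
    [1,0,0,0,0,0,0],
    [1,0,0,0,0,0,0],
    [1,0,0,0,0,0,0],
    [1,0,0,0,0,0,0],
    [1,0,0,0,0,0,0],
    [1,0,0,0,0,0,0],
    [1,0,0,0,0,0,0],
    [1,0,0,0,0,0,0],
  ],
)

```text
time: 6.05
tool_pos: [0.4728, -0.0057, 0.0413]
tool_rot: [-0.338, 0.602, -0.367, 0.623]
contact_force: [0.6, 3.0, 5.8]
gripper_width: 0.689
```

```bash
python3 -c "
from go import *
show()"
```

```text
t 6.05 p [472.8  -5.7  41.3] 
R [[-0.046, -0.021, 0.999], [-0.863, -0.502, -0.05], [0.503, -0.865, 0.005]] 
F [0.6 3.  5.8] w 0.689 q [ 0.105  0.039  2.076 -0.569  1.176  0.421]
```

Emit:
apply_moves(
  moves=[
    [1,5,-8.6,0,0,0,0],
    [1,10,-17.3,0.1,0,0,0],
    [1,12.6,-21.6,0.1,0,0,0],
    [1,12.6,-21.6,0.1,0,0,0],
    [1,12.6,-21.6,0.1,0,0,0],
    [1,12.6,-21.6,0.1,0,0,0],
    [1,12.6,-21.6,0.1,0,0,0],
    [1,0,0,0,0,0,0],
  ],
)

```text
time: 6.85
tool_pos: [0.4734, -0.0063, 0.1986]
tool_rot: [-0.339, 0.601, -0.367, 0.625]
contact_force: [1.2, 0.4, -0.6]
gripper_width: 0.689
```

```bash
python3 - <<'E'
from go import *
show()
go([.42,.30,.16],tool(psi+180,60,-1),14)
E
```

```text
t 6.85 p [473.4  -6.3 198.6] 
R [[-0.049, -0.018, 0.999], [-0.863, -0.502, -0.051], [0.502, -0.865, 0.009]] 
F [ 1.2  0.4 -0.6] w 0.689 q [ 0.104 -0.198  1.999 -0.526  1.441  0.254]
14 x [-22.92, 7.84, -5.03] [-0.037, 0.024, 6.439] |dx| 24.7 ang 6.44
    1 [0.469 0.01  0.18 ]
    3 [0.461 0.048 0.149]
    5 [0.454 0.091 0.128]
    7 [0.446 0.139 0.116]
    9 [0.439 0.188 0.116]
    11 [0.432 0.236 0.126]
    13 [0.424 0.28  0.146]
```

Emit:
apply_moves(
  moves=[
    [1,-22.9,7.8,-5,-0.04,0.02,6.44],
    [1,-22.9,7.8,-5,-0.04,0.02,6.44],
    [1,-22.9,7.8,-5,-0.04,0.02,6.44],
    [1,-22.9,7.8,-5,-0.04,0.02,6.44],
    [1,-22.9,7.8,-5,-0.04,0.02,6.44],
    [1,-22.9,7.8,-5,-0.04,0.02,6.44],
    [1,-22.9,7.8,-5,-0.04,0.02,6.44],
    [1,-22.9,7.8,-5,-0.04,0.02,6.44],
    [1,-22.9,7.8,-5,-0.04,0.02,6.44],
    [1,-22.9,7.8,-5,-0.04,0.02,6.44],
    [1,-22.9,7.8,-5,-0.04,0.02,6.44],
    [1,-22.9,7.8,-5,-0.04,0.02,6.44],
    [1,-22.9,7.8,-5,-0.04,0.02,6.44],
    [1,-22.9,7.8,-5,-0.04,0.02,6.44],
    [1,0,0,0,0,0,0],
    [1,0,0,0,0,0,0],
  ],
)

```text
time: 8.45
tool_pos: [0.4173, 0.299, 0.1548]
tool_rot: [0.674, -0.167, 0.691, -0.202]
contact_force: [-0.0, -0.9, -0.9]
gripper_width: 0.692
```

```bash
python3 - <<'E'
from go import *
show(); s=manip.state(); p=s['tool_pos']
go([p[0],p[1],.082],tool(psi+180,60,-1),4)
cv2.imwrite('pics/s1.png',manip.grab_frame("side")[120:360,200:520])
E
```

```text
t 8.45 p [417.3 299.  154.8] 
R [[-0.036, 0.041, 0.999], [-0.502, 0.863, -0.053], [-0.864, -0.504, -0.01]] 
F [-0.  -0.9 -0.9] w 0.692 q [ 0.    -0.208  2.264  1.112  1.296 -0.396]
4 x [15.75, 9.15, 0.12] [0.083, -0.12, 0.06] |dx| 18.2 ang 0.16
    1 [0.417 0.299 0.137]
    2 [0.417 0.299 0.118]
    3 [0.417 0.299 0.1  ]
    4 [0.417 0.299 0.082]
```

View pics/s1.png

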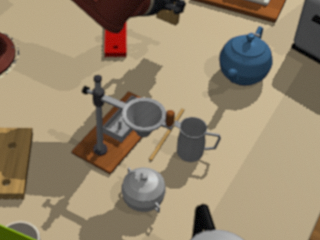

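Emit:
apply_moves(
  moves=[
    [1,15.8,9.2,0.1,0.08,-0.12,0.06],
    [1,15.8,9.2,0.1,0.08,-0.12,0.06],
    [1,15.8,9.2,0.1,0.08,-0.12,0.06],
    [1,15.8,9.2,0.1,0.08,-0.12,0.06],
    [1,1.7,1,0,0,0,0],
    [1,1.7,1,0,0,0,0],
    [1,0,0,0,0,0,0],
    [1,0,0,0,0,0,0],
  ],
)

```text
time: 9.3
tool_pos: [0.419, 0.2998, 0.0806]
tool_rot: [0.68, -0.163, 0.687, -0.201]
contact_force: [0.0, 0.4, -2.3]
gripper_width: 0.695
```

Emit:
apply_moves(
  moves=[
    [1,1.7,1,0,0,0,0],
    [1,1.7,1,0,0,0,0],
    [1,0,0,0,0,0,0],
  ],
)

```text
time: 9.6
tool_pos: [0.4181, 0.2999, 0.0754]
tool_rot: [0.679, -0.163, 0.687, -0.2]
contact_force: [0.3, 0.5, -1.9]
gripper_width: 0.691
```

Emit:
apply_moves(
  moves=[
    [1,0.9,0.5,0,0,0,0],
    [1,0.9,0.5,0,0,0,0],
    [1,0,0,0,0,0,0],
  ],
)

```text
time: 9.9
tool_pos: [0.4181, 0.2999, 0.0733]
tool_rot: [0.679, -0.163, 0.687, -0.2]
contact_force: [0.6, 0.2, -0.6]
gripper_width: 0.69
```

Emit:
apply_moves(
  moves=[
    [1,0.9,0.5,0,0,0,0],
    [1,0.9,0.5,0,0,0,0],
    [1,0,0,0,0,0,0],
  ],
)

```text
time: 10.2
tool_pos: [0.4181, 0.2998, 0.0713]
tool_rot: [0.679, -0.163, 0.687, -0.2]
contact_force: [0.3, -0.2, -1.0]
gripper_width: 0.689
```

Emit:
apply_moves(
  moves=[
    [1,0.9,0.5,0,0,0,0],
    [1,0.9,0.5,0,0,0,0],
    [1,0,0,0,0,0,0],
  ],
)

```text
time: 10.5
tool_pos: [0.4181, 0.2998, 0.0692]
tool_rot: [0.679, -0.163, 0.687, -0.2]
contact_force: [-0.8, -0.1, -1.4]
gripper_width: 0.69
```

Emit:
apply_moves(
  moves=[
    [1,0.9,0.5,0,0,0,0],
    [1,0.9,0.5,0,0,0,0],
    [1,0,0,0,0,0,0],
  ],
)

```text
time: 10.8
tool_pos: [0.4181, 0.2998, 0.0671]
tool_rot: [0.679, -0.163, 0.687, -0.2]
contact_force: [0.8, 0.6, -2.7]
gripper_width: 0.688
```

Emit:
apply_moves(
  moves=[
    [1,0.9,0.5,0,0,0,0],
    [1,0,0,0,0,0,0],
  ],
)

```text
time: 11.0
tool_pos: [0.4184, 0.3, 0.067]
tool_rot: [0.679, -0.163, 0.687, -0.2]
contact_force: [-0.8, -0.3, 2.5]
gripper_width: 0.692
```

Emit:
apply_moves(
  moves=[
    [1,0.9,0.5,0,0,0,0],
    [1,0,0,0,0,0,0],
  ],
)

```text
time: 11.2
tool_pos: [0.4186, 0.3003, 0.0669]
tool_rot: [0.68, -0.162, 0.687, -0.199]
contact_force: [-3.6, -1.1, 7.9]
gripper_width: 0.69
```

Emit:
apply_moves(
  moves=[
    [0.1,0,0,0,0,0,0],
    [-0.4,0,0,0,0,0,0],
    [-1,0,0,0,0,0,0],
    [-1,0,0,0,0,0,0],
    [-1,0,0,0,0,0,0],
    [-1,0,0,0,0,0,0],
  ],
)

```text
time: 11.8
tool_pos: [0.4182, 0.2997, 0.0651]
tool_rot: [0.679, -0.163, 0.687, -0.201]
contact_force: [0.6, 0.1, 0.7]
gripper_width: 1.001
```

```bash
python3 - <<'E'
from go import *
show()
cv2.imwrite('pics/s2.png',cv2.resize(manip.grab_frame("wrist"),None,fx=.9,fy=.9))
E
```

```text
t 11.8 p [418.2 299.7  65.1] 
R [[-0.025, 0.048, 0.999], [-0.497, 0.866, -0.054], [-0.868, -0.497, 0.002]] 
F [0.6 0.1 0.7] w 1.001 q [-0.     0.012  2.268  1.19   1.203 -0.625]
```

View pics/s2.png

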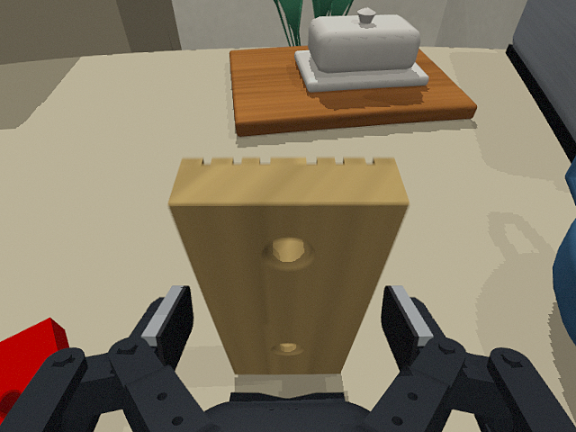

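```bash
python3 - <<'E'
from go import *
s=manip.state(); p=s['tool_pos']; O=rot(s)
bc=np.array([.4182,.2998,.070]); O2=tool(psi,60,1)
for d in(0,.14): print(ik(bc-d*O2[:,1],O2))
p1=p-.13*O[:,1]; p2=p1+[0,0,.2]; print(p1,p2,'up in tool',O.T@[0,0,1])
p3=bc-.14*O2[:,1]+[0,0,.18]; print(p3,ik(p3,O2))
go(p3,O2,18,(p2,O))
E
```

```text
[array([ 0.77341281,  0.5177282 ,  1.62050564, -0.65412311,  1.84310103,
        0.93665806])]
[array([ 0.87994569,  0.61551503,  1.33795557, -0.61832032,  2.0479455 ,
        0.90087006])]
[0.41194443 0.18709099 0.12973554] [0.41194443 0.18709099 0.32973554] up in tool [-0.86765135 -0.4971693   0.00195513]
[0.42475671 0.42086614 0.32      ] [array([ 0.87986294,  0.44610143,  1.25321482, -0.72173124,  2.24778242,
        0.71269601])]
18 x [-15.66, 1.59, 0.02] [-0.008, 0.0, -6.677] |dx| 15.7 ang 6.68
    1 [0.412 0.196 0.343]
    4 [0.414 0.232 0.373]
    7 [0.417 0.275 0.39 ]
    10 [0.419 0.322 0.391]
    13 [0.422 0.367 0.376]
    16 [0.424 0.403 0.346]
```

Emit:
apply_moves(
  moves=[
    [-1,0,-10,0,0,0,0],
    [-1,0,-20,0,0,0,0],
    [-1,0,-25,0,0,0,0],
    [-1,0,-25,0,0,0,0],
    [-1,0,-25,0,0,0,0],
    [-1,0,-25,0,0,0,0],
    [-1,-28.9,-16.6,0,0,0,0],
    [-1,-28.9,-16.6,0,0,0,0],
    [-1,-28.9,-16.6,0,0,0,0],
    [-1,-28.9,-16.6,0,0,0,0],
    [-1,-28.9,-16.6,0,0,0,0],
    [-1,-28.9,-16.6,0,0,0,0],
  ],
)

```text
time: 13.05
tool_pos: [0.4111, 0.1865, 0.3313]
tool_rot: [0.679, -0.163, 0.687, -0.201]
contact_force: [0.2, -0.6, 0.6]
gripper_width: 1.003
```

Emit:
apply_moves(
  moves=[
    [-1,-15.7,1.6,0,0,0,-6.68],
    [-1,-15.7,1.6,0,0,0,-6.68],
    [-1,-15.7,1.6,0,0,0,-6.68],
    [-1,-15.7,1.6,0,0,0,-6.68],
    [-1,-15.7,1.6,0,0,0,-6.68],
    [-1,-15.7,1.6,0,0,0,-6.68],
    [-1,-15.7,1.6,0,0,0,-6.68],
    [-1,-15.7,1.6,0,0,0,-6.68],
    [-1,-15.7,1.6,0,0,0,-6.68],
    [-1,-15.7,1.6,0,0,0,-6.68],
    [-1,-15.7,1.6,0,0,0,-6.68],
    [-1,-15.7,1.6,0,0,0,-6.68],
    [-1,-15.7,1.6,0,0,0,-6.68],
    [-1,-15.7,1.6,0,0,0,-6.68],
    [-1,-15.7,1.6,0,0,0,-6.68],
    [-1,-15.7,1.6,0,0,0,-6.68],
    [-1,-15.7,1.6,0,0,0,-6.68],
    [-1,-15.7,1.6,0,0,0,-6.68],
    [-1,0,0,0,0,0,0],
  ],
)

```text
time: 14.95
tool_pos: [0.4234, 0.4212, 0.313]
tool_rot: [-0.161, 0.681, -0.198, 0.686]
contact_force: [0.1, -1.1, -0.1]
gripper_width: 1.0
```

```bash
python3 - <<'E'
from go import *
show()
bc=np.array([.4182,.2998,.070]); O2=tool(psi,60,1)
go(bc-.14*O2[:,1],O2,8)
E
```

```text
t 14.95 p [423.4 421.2 313. ] 
R [[-0.021, -0.049, 0.999], [-0.49, -0.87, -0.053], [0.871, -0.491, -0.006]] 
F [ 0.1 -1.1 -0.1] w 1.0 q [ 0.883  0.454  1.258 -0.721  2.249  0.715]
8 x [-18.77, 10.73, 0.25] [0.013, 0.041, 0.076] |dx| 21.6 ang 0.09
    1 [0.423 0.421 0.291]
    2 [0.424 0.421 0.27 ]
    3 [0.424 0.421 0.248]
    4 [0.424 0.421 0.226]
    5 [0.424 0.421 0.205]
    6 [0.424 0.421 0.183]
    7 [0.425 0.421 0.162]
    8 [0.425 0.421 0.14 ]
```

Emit:
apply_moves(
  moves=[
    [-1,-18.8,10.7,0.2,0,0.04,0.08],
    [-1,-18.8,10.7,0.2,0,0.04,0.08],
    [-1,-18.8,10.7,0.2,0,0.04,0.08],
    [-1,-18.8,10.7,0.2,0,0.04,0.08],
    [-1,-18.8,10.7,0.2,0,0.04,0.08],
    [-1,-18.8,10.7,0.2,0,0.04,0.08],
    [-1,-18.8,10.7,0.2,0,0.04,0.08],
    [-1,-18.8,10.7,0.2,0,0.04,0.08],
    [-1,0,0,0,0,0,0],
  ],
)

```text
time: 15.85
tool_pos: [0.4255, 0.4216, 0.1425]
tool_rot: [-0.166, 0.676, -0.204, 0.688]
contact_force: [-0.8, -0.4, -0.3]
gripper_width: 1.0
```

```bash
python3 - <<'E'
from go import *
bc=np.array([.4182,.2998,.070]); O2=tool(psi,60,1)
go(bc,O2,8)
c=cam("wrist"); print(proj(c,[bc+[-.03,0.0107,.07],bc+[.03,0.0075,.07]]),'expected top edge px')
cv2.imwrite('pics/w3.png',cv2.resize(manip.grab_frame("wrist"),None,fx=.8,fy=.8)); show()
E
```

```text
8 x [-0.17, 17.74, -0.08] [0.007, -0.023, -0.039] |dx| 17.7 ang 0.05
    1 [0.425 0.406 0.133]
    2 [0.424 0.391 0.124]
    3 [0.423 0.376 0.115]
    4 [0.422 0.361 0.106]
    5 [0.421 0.346 0.097]
    6 [0.42  0.33  0.088]
    7 [0.419 0.315 0.079]
    8 [0.418 0.3   0.07 ]
[[273.68655726 330.4492906 ]
 [361.29860196 330.30819166]] expected top edge px
t 15.9 p [426.  422.2 144.7] 
R [[-0.032, -0.047, 0.998], [-0.505, -0.861, -0.057], [0.863, -0.506, 0.004]] 
F [-0.3 -0.5  1.8] w 0.996 q [ 0.88   0.61   1.333 -0.616  2.051  0.902]
```

View pics/w3.png

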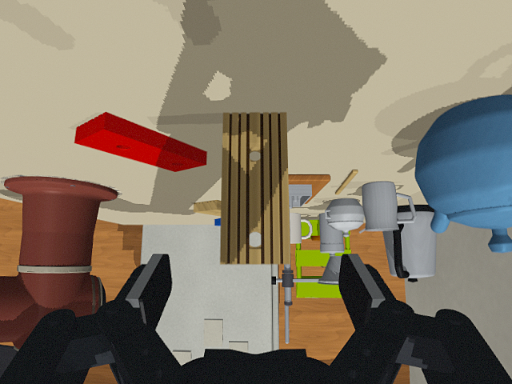

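The grooved side faces the gripper and the board stands where predicted: its top edge at full-frame px (276..360,329) compares with the predicted (274..361,330). Closing in.

Emit:
apply_moves(
  moves=[
    [-1,-0.2,17.7,-0.1,0,0,0],
    [-1,-0.2,17.7,-0.1,0,0,0],
    [-1,-0.2,17.7,-0.1,0,0,0],
    [-1,-0.2,17.7,-0.1,0,0,0],
    [-1,-0.2,17.7,-0.1,0,0,0],
    [-1,-0.2,17.7,-0.1,0,-0.1,-0.2],
    [-1,-0.2,17.7,-0.1,0,-0.1,-0.2],
    [-1,-0.2,17.7,-0.1,0,0,0],
    [-1,0,0,0,0,0,0],
    [-1,0,0,0,0,0,0],
  ],
)

```text
time: 16.9
tool_pos: [0.4201, 0.3026, 0.0748]
tool_rot: [-0.166, 0.675, -0.203, 0.689]
contact_force: [0.1, 0.0, 0.7]
gripper_width: 1.002
```

```bash
python3 - <<'E'
from go import *
show()
E
```

```text
t 16.9 p [420.1 302.6  74.8] 
R [[-0.032, -0.045, 0.998], [-0.503, -0.863, -0.055], [0.864, -0.504, 0.005]] 
F [0.1 0.  0.7] w 1.002 q [ 0.776  0.515  1.612 -0.653  1.849  0.936]
```

Emit:
apply_moves(
  moves=[
    [-1,-2.4,4.7,-1.3,0,0,0],
    [-1,0,0,0,0,0,0],
    [0,0,0,0,0,0,0],
    [1,0,0,0,0,0,0],
    [1,0,0,0,0,0,0],
    [1,0,0,0,0,0,0],
    [1,0,0,0,0,0,0],
    [1,0,0,0,0,0,0],
    [1,0,0,0,0,0,0],
  ],
)

```text
time: 17.8
tool_pos: [0.4183, 0.2994, 0.0696]
tool_rot: [-0.166, 0.676, -0.202, 0.689]
contact_force: [1.8, 2.5, 2.7]
gripper_width: 0.697
```

```bash
python3 - <<'E'
from go import *
show()
E
```

```text
t 17.8 p [418.3 299.4  69.6] 
R [[-0.032, -0.045, 0.998], [-0.502, -0.863, -0.055], [0.864, -0.503, 0.005]] 
F [1.8 2.5 2.7] w 0.697 q [ 0.774  0.517  1.621 -0.653  1.84   0.941]
```

```bash
cat > d.py <<'E'
from go import *
u=np.array([np.cos(np.radians(psi)),np.sin(np.radians(psi)),0]);v=np.array([-u[1],u[0],0]);zz=np.array([0,0,1.])
BC=np.c_[-zz,v,u]; OC=np.array([[-0.032,-0.045,0.998],[-0.502,-0.863,-0.055],[0.864,-0.503,0.005]])
U,_,V=np.linalg.svd(OC);OC=U@V
BD=np.c_[u,np.cross(-zz,u),-zz]; OD=BD@BC.T@OC
S=np.array([.473,-.0027,.041]); off=OC.T@(np.array([.4182,.2998,.070])-[.4183,.2994,.0696]) # board centre in tool
PD=S-OD@off
yaw=lambda a,O:R.from_euler('z',a,degrees=True).as_matrix()@O
E
python3 - <<'E'
from d import *
print(OD.round(3),PD); s=manip.state(); p0=s['tool_pos'];O0=rot(s); print('up',O0.T@[0,0,1])
seq=[(p0+[0,0,.12],O0),([.42,.27,.28],yaw(-180,OD)),([.43,.19,.28],yaw(-90,OD)),([.46,.12,.26],OD),(PD+[0,0,.20],OD),(PD,OD)]
q=s['joint_pos']
for i,(p,O) in enumerate(seq):
    r=ik(p,O,[q]); q=r[0] if r else q; print(len(r),q.round(2))
    if 0<i<4: go(p,O,[0,12,14,14][i],seq[i-1])
E
```

```text
[[ 0.052 -0.029 -0.998]
 [ 0.863 -0.502  0.059]
 [-0.503 -0.864 -0.001]] [ 0.47285706 -0.00309284  0.04060599]
up [ 0.86409888 -0.50330107  0.0046003 ]
1 [ 0.77  0.35  1.61 -0.69  1.98  0.82]
1 [ 0.15 -0.43  2.04  0.52  1.43  0.17]
12 x [5.22, -7.07, 0.31] [-0.034, 0.015, 7.499] |dx| 8.8 ang 7.5
    1 [0.419 0.303 0.198]
    3 [0.419 0.306 0.215]
    5 [0.42  0.306 0.232]
    7 [0.42  0.3   0.249]
    9 [0.42  0.291 0.264]
    11 [0.42  0.278 0.275]
1 [ 0.19 -0.03  1.7   0.13  1.98 -1.3 ]
14 x [4.72, -2.75, -3.32] [-3.234, -5.556, -0.006] |dx| 6.4 ang 6.43
    1 [0.416 0.265 0.28 ]
    3 [0.411 0.253 0.28 ]
    5 [0.408 0.241 0.28 ]
    7 [0.408 0.228 0.28 ]
    9 [0.411 0.216 0.28 ]
    11 [0.417 0.204 0.28 ]
    13 [0.425 0.194 0.28 ]
1 [ 0.35 -0.16  1.86 -0.48  1.66 -2.72]
14 x [-0.65, 2.04, -5.83] [-3.234, -5.556, -0.006] |dx| 6.2 ang 6.43
    1 [0.428 0.184 0.279]
    3 [0.426 0.172 0.276]
    5 [0.427 0.16  0.273]
    7 [0.431 0.149 0.27 ]
    9 [0.436 0.138 0.267]
    11 [0.445 0.129 0.264]
    13 [0.455 0.123 0.261]
1 [ 0.11 -0.23  1.96 -0.52  1.52 -2.92]
1 [ 0.11  0.04  2.07 -0.57  1.18 -2.71]
```

Emit:
apply_moves(
  moves=[
    [1,8.6,-5,0,0,0,0],
    [1,17.3,-10.1,0.1,0,0,0],
    [1,26,-15.1,0.1,0,0,0],
    [1,26,-15.1,0.1,0,0,0],
    [1,26,-15.1,0.1,0,0,0],
    [1,5.2,-7.1,0.3,0,0,7.5],
    [1,5.2,-7.1,0.3,0,0,7.5],
    [1,5.2,-7.1,0.3,0,0,7.5],
    [1,5.2,-7.1,0.3,0,0,7.5],
    [1,5.2,-7.1,0.3,0,0,7.5],
    [1,5.2,-7.1,0.3,0,0,7.5],
    [1,5.2,-7.1,0.3,0,0,7.5],
    [1,5.2,-7.1,0.3,0,0,7.5],
    [1,5.2,-7.1,0.3,0,0,7.5],
    [1,5.2,-7.1,0.3,0,0,7.5],
    [1,5.2,-7.1,0.3,0,0,7.5],
    [1,5.2,-7.1,0.3,0,0,7.5],
  ],
)

```text
time: 19.5
tool_pos: [0.4191, 0.2696, 0.2806]
tool_rot: [0.606, -0.333, 0.621, -0.369]
contact_force: [1.3, 0.3, -1.4]
gripper_width: 0.692
```

Emit:
apply_moves(
  moves=[
    [1,4.7,-2.8,-3.3,-3.23,-5.56,0],
    [1,4.7,-2.8,-3.3,-3.23,-5.56,0],
    [1,4.7,-2.8,-3.3,-3.23,-5.56,0],
    [1,4.7,-2.8,-3.3,-3.23,-5.56,0],
    [1,4.7,-2.8,-3.3,-3.23,-5.56,0],
    [1,4.7,-2.8,-3.3,-3.23,-5.56,0],
    [1,4.7,-2.8,-3.3,-3.23,-5.56,0],
    [1,4.7,-2.8,-3.3,-3.23,-5.56,0],
    [1,4.7,-2.8,-3.3,-3.23,-5.56,0],
    [1,4.7,-2.8,-3.3,-3.23,-5.56,0],
    [1,4.7,-2.8,-3.3,-3.23,-5.56,0],
    [1,4.7,-2.8,-3.3,-3.23,-5.56,0],
    [1,4.7,-2.8,-3.3,-3.23,-5.56,0],
    [1,4.7,-2.8,-3.3,-3.23,-5.56,0],
  ],
)

```text
time: 20.9
tool_pos: [0.4299, 0.1896, 0.2804]
tool_rot: [0.687, -0.678, 0.2, 0.166]
contact_force: [-0.3, 0.4, -1.4]
gripper_width: 0.688
```

```bash
python3 - <<'E'
from d import *
show(); go([.46,.12,.26],OD,14)
E
```

```text
t 20.9 p [429.9 189.6 280.4] 
R [[0.865, -0.499, 0.05], [-0.043, 0.025, 0.999], [-0.5, -0.866, 0.0]] 
F [-0.3  0.4 -1.4] w 0.688 q [ 0.19  -0.029  1.703  0.13   1.975 -1.311]
14 x [-0.64, 2.06, -5.79] [-3.208, -5.528, 0.009] |dx| 6.2 ang 6.39
    1 [0.428 0.184 0.279]
    3 [0.426 0.172 0.276]
    5 [0.427 0.16  0.273]
    7 [0.431 0.149 0.27 ]
    9 [0.437 0.138 0.267]
    11 [0.445 0.129 0.264]
    13 [0.455 0.123 0.261]
```

Emit:
apply_moves(
  moves=[
    [1,-0.6,2.1,-5.8,-3.21,-5.53,0],
    [1,-0.6,2.1,-5.8,-3.21,-5.53,0],
    [1,-0.6,2.1,-5.8,-3.21,-5.53,0],
    [1,-0.6,2.1,-5.8,-3.21,-5.53,0],
    [1,-0.6,2.1,-5.8,-3.21,-5.53,0],
    [1,-0.6,2.1,-5.8,-3.21,-5.53,0],
    [1,-0.6,2.1,-5.8,-3.21,-5.53,0],
    [1,-0.6,2.1,-5.8,-3.21,-5.53,0],
    [1,-0.6,2.1,-5.8,-3.21,-5.53,0],
    [1,-0.6,2.1,-5.8,-3.21,-5.53,0],
    [1,-0.6,2.1,-5.8,-3.21,-5.53,0],
    [1,-0.6,2.1,-5.8,-3.21,-5.53,0],
    [1,-0.6,2.1,-5.8,-3.21,-5.53,0],
    [1,-0.6,2.1,-5.8,-3.21,-5.53,0],
    [1,0,0,0,0,0,0],
  ],
)

```text
time: 22.4
tool_pos: [0.459, 0.1203, 0.2591]
tool_rot: [-0.372, 0.624, 0.334, -0.601]
contact_force: [-0.4, -0.4, -1.2]
gripper_width: 0.696
```

```bash
python3 - <<'E'
from d import *
show(); go(PD+[0,0,.06],OD,10)
E
```

```text
t 22.4 p [459.  120.3 259.1] 
R [[0.055, -0.03, -0.998], [0.863, -0.501, 0.063], [-0.502, -0.865, -0.002]] 
F [-0.4 -0.4 -1.2] w 0.696 q [ 0.352 -0.159  1.861 -0.48   1.657 -2.715]
10 x [-2.62, 19.85, -2.11] [-0.004, -0.022, 0.01] |dx| 20.1 ang 0.02
    1 [0.46  0.108 0.243]
    2 [0.462 0.096 0.227]
    3 [0.463 0.083 0.211]
    4 [0.465 0.071 0.196]
    5 [0.466 0.059 0.18 ]
    6 [0.467 0.046 0.164]
    7 [0.469 0.034 0.148]
    8 [0.47  0.022 0.132]
    9 [0.471 0.009 0.116]
    10 [ 0.473 -0.003  0.101]
```

Emit:
apply_moves(
  moves=[
    [1,-2.6,19.9,-2.1,0,0,0],
    [1,-2.6,19.9,-2.1,0,0,0],
    [1,-2.6,19.9,-2.1,0,0,0],
    [1,-2.6,19.9,-2.1,0,0,0],
    [1,-2.6,19.9,-2.1,0,0,0],
    [1,-2.6,19.9,-2.1,0,0,0],
    [1,-2.6,19.9,-2.1,0,-0.1,0],
    [1,-2.6,19.9,-2.1,0,-0.1,0],
    [1,-2.6,19.9,-2.1,0,0,0],
    [1,-2.6,19.9,-2.1,0,0,0],
    [1,0,0,0,0,0,0],
    [1,0,0,0,0,0,0],
  ],
)

```text
time: 23.6
tool_pos: [0.4737, -0.0029, 0.1007]
tool_rot: [-0.372, 0.624, 0.334, -0.601]
contact_force: [-0.2, 0.1, -1.0]
gripper_width: 0.691
```

```bash
python3 - <<'E'
from d import *
show(); go(PD+[0,0,.018],OD,4); 
E
```

```text
t 23.6 p [473.7  -2.9 100.7] 
R [[0.054, -0.03, -0.998], [0.864, -0.5, 0.062], [-0.501, -0.865, -0.001]] 
F [-0.2  0.1 -1. ] w 0.691 q [ 0.109 -0.057  2.051 -0.54   1.289 -2.779]
4 x [5.22, 9.13, 0.23] [-0.02, -0.038, 0.03] |dx| 10.5 ang 0.05
    1 [ 0.474 -0.003  0.09 ]
    2 [ 0.473 -0.003  0.08 ]
    3 [ 0.473 -0.003  0.069]
    4 [ 0.473 -0.003  0.059]
```

Emit:
apply_moves(
  moves=[
    [1,5.2,9.1,0.2,0,0,0],
    [1,5.2,9.1,0.2,0,0,0],
    [1,5.2,9.1,0.2,0,0,0],
    [1,5.2,9.1,0.2,0,0,0],
    [1,1.5,2.6,0,0,0,0],
    [1,1.5,2.6,0,0,0,0],
    [1,1,1.7,0,0,0,0],
    [1,0,0,0,0,0,0],
    [1,0,0,0,0,0,0],
  ],
)

```text
time: 24.5
tool_pos: [0.4737, -0.003, 0.0512]
tool_rot: [-0.371, 0.624, 0.335, -0.601]
contact_force: [-0.2, 0.3, -1.3]
gripper_width: 0.693
```

Emit:
apply_moves(
  moves=[
    [1,0.5,0.9,0,0,0,0],
    [1,0.5,0.9,0,0,0,0],
    [1,0.5,0.9,0,0,0,0],
    [1,0,0,0,0,0,0],
  ],
)

```text
time: 24.9
tool_pos: [0.4733, -0.0031, 0.0476]
tool_rot: [-0.371, 0.623, 0.335, -0.601]
contact_force: [0.1, 0.1, -0.9]
gripper_width: 0.69
```

Emit:
apply_moves(
  moves=[
    [1,0.5,0.9,0,0,0,0],
    [1,0.5,0.9,0,0,0,0],
    [1,0.5,0.9,0,0,0,0],
    [1,0,0,0,0,0,0],
  ],
)

```text
time: 25.3
tool_pos: [0.4733, -0.0032, 0.0444]
tool_rot: [-0.371, 0.623, 0.335, -0.601]
contact_force: [0.5, -0.2, -1.1]
gripper_width: 0.69
```

Emit:
apply_moves(
  moves=[
    [1,0.5,0.9,0,0,0,0],
    [1,0.5,0.9,0,0,0,0],
    [1,0,0,0,0,0,0],
  ],
)

```text
time: 25.6
tool_pos: [0.4733, -0.0032, 0.0424]
tool_rot: [-0.371, 0.623, 0.335, -0.601]
contact_force: [0.3, -0.7, -0.5]
gripper_width: 0.694
```

Emit:
apply_moves(
  moves=[
    [1,0.5,0.9,0,0,0,0],
    [1,0,0,0,0,0,0],
  ],
)

```text
time: 25.8
tool_pos: [0.4733, -0.0032, 0.0414]
tool_rot: [-0.371, 0.623, 0.335, -0.601]
contact_force: [-1.0, 0.0, -1.4]
gripper_width: 0.692
```

Emit:
apply_moves(
  moves=[
    [1,0.5,0.9,0,0,0,0],
    [1,0,0,0,0,0,0],
  ],
)

```text
time: 26.0
tool_pos: [0.4733, -0.0032, 0.0404]
tool_rot: [-0.371, 0.623, 0.335, -0.601]
contact_force: [-0.1, 0.4, -1.0]
gripper_width: 0.692
```

Emit:
apply_moves(
  moves=[
    [0.1,0,0,0,0,0,0],
    [-0.4,0,0,0,0,0,0],
    [-1,0,0,0,0,0,0],
    [-1,0,0,0,0,0,0],
    [-1,0,0,0,0,0,0],
    [-1,0,-10,0,0,0,0],
    [-1,0,-20,0,0,0,0],
    [-1,0,-30,0,0,0,0],
    [-1,0,-30,0,0,0,0],
    [-1,0,-30,0,0,0,0],
    [-1,0,-30,0,0,0,0],
    [-1,0,0,0,0,0,0],
    [-1,0,0,0,0,0,0],
  ],
)

```text
time: 27.3
tool_pos: [0.478, 0.0723, 0.1711]
tool_rot: [-0.371, 0.624, 0.336, -0.601]
contact_force: [-0.4, 0.0, -0.4]
gripper_width: 1.0
```

```bash
python3 - <<'E'
from d import *
show(); c=cam("wrist"); np.save('c2.npy',c[2])
P=[S+.07*a*u+.03*b*v+[0,0,.009] for a,b in((1,1),(1,-1),(-1,-1),(-1,1))]+[S+[0,0,.009]-.048*u,S+[0,0,.009]+.03*u]
print(proj(c,P).round(0).tolist())
im=manip.grab_frame("wrist"); cv2.imwrite('pics/w4.png',cv2.resize(im[60:360,180:540],None,fx=2,fy=2))
E
```

```text
t 27.3 p [478.   72.3 171.1] 
R [[0.053, -0.027, -0.998], [0.864, -0.5, 0.059], [-0.501, -0.866, -0.004]] 
F [-0.4  0.  -0.4] w 1.0 q [ 0.254 -0.086  1.947 -0.501  1.468 -2.727]
[[281.0, 140.0], [358.0, 139.0], [363.0, 323.0], [278.0, 324.0], [321.0, 292.0], [320.0, 188.0]]
```

View pics/w4.png

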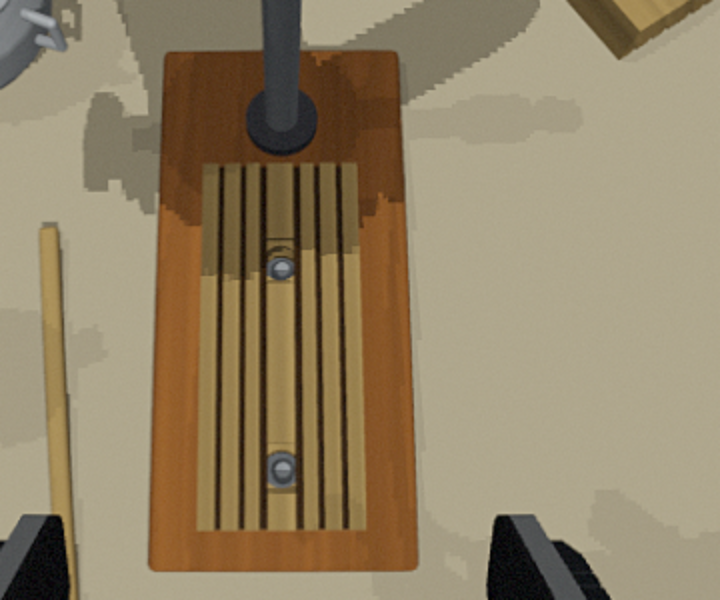

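Grooved side up, level, and both pins show in their holes at crop (282,270) and (282,469). The corners match the predicted seated pose. Next is the swivel arm.

```bash
python3 - <<'E'
from d import *
k=manip.calibration("wrist"); c=(k['mtx'],k['distortion'],np.load('c2.npy'))
w=world(c,[(180+282/2,60+469/2),(180+282/2,60+268/2)],.040); print('pins',w.round(4),'mid seat est',w[0]+(w[1]-w[0])*48/78)
piv=S+.108*u; th0=-1.504
def knob(th): 
    d=R.from_euler('z',th).as_matrix()@(-u); return piv[:2]+.164*d[:2],d
for th in(th0,-.75,0):
    kp,d=knob(th)
    for sg in(1,-1):
        O=np.c_[np.cross([0,0,-1.],sg*np.cross(d,zz)),[0,0,-1.],sg*np.cross(d,zz)]
        print(th,kp.round(4),sg,[q.round(2) for q in ik(np.r_[kp,.222],O)])
c=cam("top");print('knob top proj at th0',proj(c,np.r_[knob(th0)[0],.228]),'seen ~',(250+430.5/5-.5,165+68.5/4.8-.5))
E
```

```text
pins [[ 0.4754  0.0461  0.04  ]
 [ 0.4706 -0.0315  0.04  ]] mid seat est [ 0.47241119 -0.00163647  0.04      ]
-1.504 [ 0.6311 -0.1085] 1 [array([-0.29,  0.11,  1.6 , -0.  ,  1.43,  1.27])]
-1.504 [ 0.6311 -0.1085] -1 [array([-0.29,  0.11,  1.6 ,  0.  ,  1.43, -1.87])]
-0.75 [0.5853 0.0032] 1 [array([-0.12, -0.02,  1.74,  0.  ,  1.43,  0.68])]
-0.75 [0.5853 0.0032] -1 [array([-0.12, -0.02,  1.74, -0.  ,  1.43, -2.46])]
0 [0.476  0.0532] 1 [array([-0.04, -0.29,  1.98, -0.  ,  1.46,  0.01])]
0 [0.476  0.0532] -1 [array([-0.04, -0.29,  1.98, -0.  ,  1.46, -3.13])]
knob top proj at th0 [[334.3886492  177.87060762]] seen ~ (335.6, 178.77083333333334)
```

```bash
cat > sw.py <<'E'
from d import *
S2=np.array([.4727,-.0022,.041]); piv=S2+.108*u; OFF=-15
def pose(th,z):
    d=R.from_euler('z',th).as_matrix()@(-u); j=-np.cross(d,zz); O=np.c_[np.cross([0,0,-1.],j),[0,0,-1.],j]
    return np.r_[piv[:2]+.164*d[:2],z],yaw(OFF,O)
E
python3 - <<'E'
from sw import *
p,O=pose(-1.504,.33); s=manip.state(); print(p,'up',rot(s).T@[0,0,1])
p1=s['tool_pos']+[0,0,.18]; go(p,O,14,(p1,rot(s)))
for th in(-1.504,0): print(ik(*pose(th,.224)))
E
```

```text
[ 0.63084628 -0.10796067  0.33      ] up [-0.50145486 -0.86518321 -0.00101965]
14 x [1.1, 2.81, -18.87] [1.89, 7.017, -1.556] |dx| 19.1 ang 7.43
    1 [0.496 0.07  0.347]
    3 [0.533 0.06  0.343]
    5 [0.566 0.042 0.34 ]
    7 [0.594 0.016 0.338]
    9 [ 0.615 -0.015  0.337]
    11 [ 0.628 -0.051  0.335]
    13 [ 0.632 -0.089  0.332]
[array([-2.85847202e-01,  1.04382598e-01,  1.60286002e+00,  7.72834640e-18,
        1.43435003e+00, -1.60753526e+00])]
[array([-4.33839239e-02, -2.94869527e-01,  1.97520775e+00, -2.34381102e-10,
        1.46125444e+00, -2.86907198e+00])]
```

Emit:
apply_moves(
  moves=[
    [-1,-15,-26,0,0,0,0],
    [-1,-15,-26,0,0,0,0],
    [-1,-15,-26,0,0,0,0],
    [-1,-15,-26,0,0,0,0],
    [-1,-15,-26,0,0,0,0],
    [-1,-15,-26,0,0,0,0],
    [-1,1.1,2.8,-18.9,1.89,7.02,-1.56],
    [-1,1.1,2.8,-18.9,1.89,7.02,-1.56],
    [-1,1.1,2.8,-18.9,1.89,7.02,-1.56],
    [-1,1.1,2.8,-18.9,1.89,7.02,-1.56],
    [-1,1.1,2.8,-18.9,1.89,7.02,-1.56],
    [-1,1.1,2.8,-18.9,1.89,7.02,-1.56],
    [-1,1.1,2.8,-18.9,1.89,7.02,-1.56],
    [-1,1.1,2.8,-18.9,1.89,7.02,-1.56],
    [-1,1.1,2.8,-18.9,1.89,7.02,-1.56],
    [-1,1.1,2.8,-18.9,1.89,7.02,-1.56],
    [-1,1.1,2.8,-18.9,1.89,7.02,-1.56],
    [-1,1.1,2.8,-18.9,1.89,7.02,-1.56],
    [-1,1.1,2.8,-18.9,1.89,7.02,-1.56],
    [-1,1.1,2.8,-18.9,1.89,7.02,-1.56],
  ],
)

```text
time: 29.35
tool_pos: [0.6306, -0.1093, 0.3281]
tool_rot: [0.702, -0.7, 0.091, -0.09]
contact_force: [-0.3, -0.2, 0.5]
gripper_width: 1.001
```

```bash
python3 - <<'E'
from sw import *
show(); c=cam("wrist"); print(proj(c,pose(-1.504,.228)[0]))
go(*pose(-1.504,.224),6)
cv2.imwrite('pics/w5.png',cv2.resize(manip.grab_frame("wrist"),None,fx=.8,fy=.8))
E
```

```text
t 29.35 p [ 630.6 -109.3  328.1] 
R [[0.967, -0.001, 0.253], [-0.253, 0.003, 0.967], [-0.001, -1.0, 0.002]] 
F [-0.3 -0.2  0.5] w 1.001 q [-0.289  0.054  1.483  0.002  1.606 -1.603]
[[319.69056817 254.18236568]]
6 x [-0.0, 17.35, 0.2] [-0.022, -0.068, -0.013] |dx| 17.4 ang 0.07
    1 [ 0.631 -0.109  0.311]
    2 [ 0.631 -0.109  0.293]
    3 [ 0.631 -0.109  0.276]
    4 [ 0.631 -0.108  0.259]
    5 [ 0.631 -0.108  0.241]
    6 [ 0.631 -0.108  0.224]
```

View pics/w5.png

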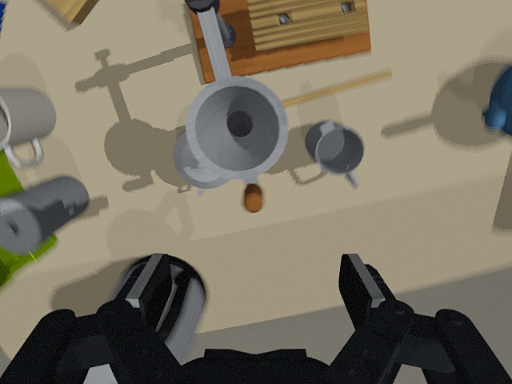

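The knob top is at about (253,203) in this view, (316,254) at full frame, and the prediction was (320,254). Descending to pinch it.

Emit:
apply_moves(
  moves=[
    [-1,0,17.4,0.2,0,0,0],
    [-1,0,17.4,0.2,0,0,0],
    [-1,0,17.4,0,0,0,0],
    [-1,0,17.4,0,0,0,0],
    [-1,0,17.4,0,0,0,0],
    [-1,0,16.5,0,0,0,0],
    [-1,0,0,0,0,0,0],
    [0,0,0,0,0,0,0],
    [1,0,0,0,0,0,0],
    [1,0,0,0,0,0,0],
    [1,0,0,0,0,0,0],
    [1,0,0,0,0,0,0],
    [1,0,0,0,0,0,0],
    [1,0,0,0,0,0,0],
    [1,0,0,0,0,0,0],
  ],
)

```text
time: 30.9
tool_pos: [0.6317, -0.1076, 0.2284]
tool_rot: [0.702, -0.701, 0.087, -0.089]
contact_force: [-1.8, -0.4, 4.7]
gripper_width: 0.183
```

```bash
python3 - <<'E'
from sw import *
show(); s=manip.state(); d=s['tool_pos'][:2]-piv[:2]; h=np.arctan2(d[1],d[0])-np.arctan2(-u[1],-u[0]); print('r',np.hypot(*d),'th',h)
p,O=pose(0,s['tool_pos'][2]); O=yaw(np.degrees(-h),rot(s)); p=np.r_[(piv+(-u)*np.hypot(*d))[:2],p[2]]; go(p,O,18)
E
```

```text
t 30.9 p [ 631.7 -107.6  228.4] 
R [[0.969, 0.003, 0.247], [-0.247, -0.0, 0.969], [0.003, -1.0, 0.001]] 
F [-1.8 -0.4  4.7] w 0.183 q [-2.850e-01  1.020e-01  1.598e+00  1.000e-03  1.439e+00 -1.606e+00]
r 0.16489881176668578 th -1.5016778348268855
18 x [-4.15, -0.0, 13.11] [0.013, -4.78, 0.003] |dx| 13.8 ang 4.78
    1 [ 0.631 -0.094  0.228]
    4 [ 0.622 -0.054  0.228]
    7 [ 0.603 -0.017  0.228]
    10 [0.576 0.014 0.228]
    13 [0.542 0.037 0.228]
    16 [0.503 0.051 0.228]
```

Emit:
apply_moves(
  moves=[
    [1,-4.1,0,13.1,0,-4.78,0],
    [1,-4.1,0,13.1,0,-4.78,0],
    [1,-4.1,0,13.1,0,-4.78,0],
    [1,-4.1,0,13.1,0,-4.78,0],
    [1,-4.1,0,13.1,0,-4.78,0],
    [1,-4.1,0,13.1,0,-4.78,0],
  ],
)

```text
time: 31.5
tool_pos: [0.6104, -0.0288, 0.2284]
tool_rot: [-0.701, 0.702, 0.09, -0.089]
contact_force: [-2.9, -2.7, 5.3]
gripper_width: 0.18
```

Emit:
apply_moves(
  moves=[
    [1,-4.1,0,13.1,0,-4.78,0],
    [1,-4.1,0,13.1,0,-4.78,0],
    [1,-4.1,0,13.1,0,-4.78,0],
    [1,-4.1,0,13.1,0,-4.78,0],
    [1,-4.1,0,13.1,0,-4.78,0],
    [1,-4.1,0,13.1,0,-4.78,0],
    [1,-4.1,0,13.1,0,-4.78,0],
    [1,-4.1,0,13.1,0,-4.78,0],
    [1,-4.1,0,13.1,0,-4.78,0],
    [1,-4.1,0,13.1,0,-4.78,0],
    [1,-4.1,0,13.1,0,-4.78,0],
    [1,-4.1,0,13.1,0,-4.78,0],
    [1,0,0,0,0,0,0],
    [1,0,0,0,0,0,0],
  ],
)

```text
time: 32.9
tool_pos: [0.4764, 0.0546, 0.2284]
tool_rot: [-0.572, 0.574, 0.415, -0.413]
contact_force: [-1.5, -2.2, 6.0]
gripper_width: 0.183
```

```bash
python3 - <<'E'
from sw import *
show(); s=manip.state(); d=s['tool_pos'][:2]-piv[:2]; h=np.arctan2(d[1],d[0])-np.arctan2(-u[1],-u[0]); print('r',np.hypot(*d),'th',h)
go(np.r_[(piv+(-u)*.1645)[:2],s['tool_pos'][2]],rot(s),2)
E
```

```text
t 32.9 p [476.4  54.6 228.4] 
R [[0.314, 0.003, -0.949], [0.949, -0.001, 0.314], [0.0, -1.0, -0.003]] 
F [-1.5 -2.2  6. ] w 0.183 q [-4.100e-02 -2.950e-01  1.968e+00 -1.000e-03  1.466e+00 -2.863e+00]
r 0.16494723799850164 th -0.0038360717605558925
2 x [-0.3, -0.0, 0.25] [0.0, 0.0, 0.0] |dx| 0.4 ang 0.0
    1 [0.476 0.054 0.228]
    2 [0.476 0.054 0.228]
```

On target. Releasing, lifting straight up and backing away, then checking.

Emit:
apply_moves(
  moves=[
    [0.6,0,0,0,0,0,0],
    [0,0,0,0,0,0,0],
    [-1,0,0,0,0,0,0],
    [-1,0,0,0,0,0,0],
    [-1,0,0,0,0,0,0],
    [-1,0,-10,0,0,0,0],
    [-1,0,-20,0,0,0,0],
    [-1,0,-30,0,0,0,0],
    [-1,0,-30,0,0,0,0],
    [-1,0,-30,0,0,0,0],
    [-1,30,0,0,0,0,0],
    [-1,40,0,0,0,0,0],
    [-1,40,0,0,0,0,0],
    [-1,40,0,0,0,0,0],
    [-1,40,0,0,0,0,0],
    [-1,40,0,0,0,0,0],
    [-1,0,0,0,0,0,0],
    [-1,0,0,0,0,0,0],
  ],
)

```text
time: 34.7
tool_pos: [0.5483, 0.274, 0.3475]
tool_rot: [-0.573, 0.573, 0.415, -0.414]
contact_force: [-0.5, -0.6, 0.8]
gripper_width: 1.001
```

```bash
python3 - <<'E'
from sw import *
show(); c=cam("top")
ring=S2+[0,0,.153]; print('ring centre z.194 expected crop',(proj(c,[ring,S2+[0,0,.009]])-[250,165])*[5,4.8])
im=manip.grab_frame("top"); cv2.imwrite('pics/t2.png',cv2.resize(im[165:290,250:400],None,fx=5,fy=4.8,interpolation=cv2.INTER_CUBIC))
E
```

```text
t 34.7 p [548.3 274.  347.5] 
R [[0.312, 0.001, -0.95], [0.95, 0.0, 0.312], [0.0, -1.0, -0.001]] 
F [-0.5 -0.6  0.8] w 1.001 q [ 0.342 -0.016  1.522 -0.     1.634 -2.482]
ring centre z.194 expected crop [[189.69088474 390.42172124]
 [203.88511507 436.21464726]]
```

View pics/t2.png

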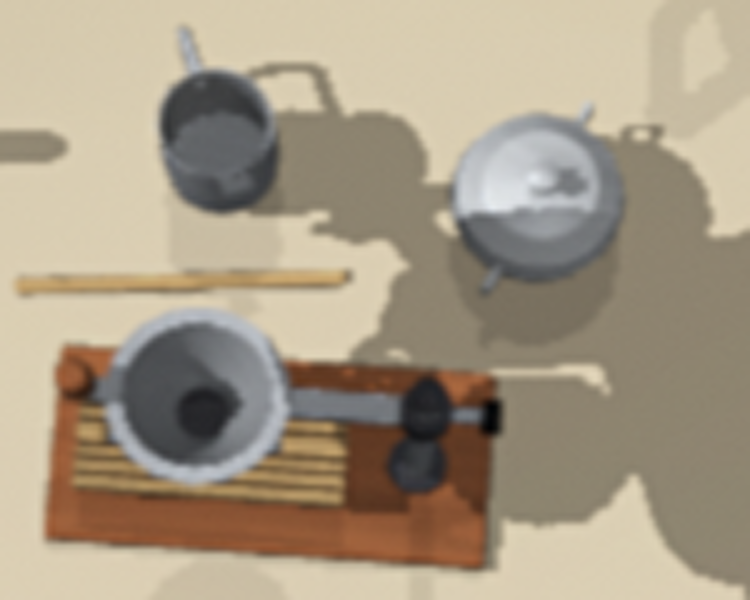

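The strainer ring centre is at crop (198,396) and the prediction was (190,390). That is about 4 mm off, mostly the bias this camera showed earlier. The board's near corners, (73,487) and (345,505), are where they were at the start. The jug, bowl and stick haven't moved. Handing in.

```bash
python3 -c "
from plant import manip
print(manip.job_done())"
```

```text
the job is handed in; nothing more can be done
None
```

I turned the board over and put it back on the tray, swung the strainer over it, and handed the job in at about 35 s of the 72 s allowed. The hand-in gave no verdict.

- **Board:** I lifted it by its long sides, stood it on end to the left, and took it again from the grooved side. I then turned it half round and lowered it onto the pins. It never caught on the pins, and the release height was 40.4 mm against the nominal 41 mm. The wrist picture afterwards showed the grooved side up and a pin in each hole, with the corners within about 2 px of the predicted seated pose.
- **Strainer arm:** I pinched the knob and swung the arm from about -1.50 rad to about -0.004 rad, judged by the gripper's position, before letting go. The top picture put the strainer ring about 4 mm from where I predicted, inside the 12 mm limit.
- **Disagreement between cameras:** the top and wrist cameras disagreed by about 4 mm on the tray's position along the stand. The height at which the upended board touched the worktop gave a value between the two, and I used that to place the board.
- **Other things:** the jug, sugar bowl and stirring stick showed no movement in the last picture. I didn't check the teapot, mug and canister in a final picture, but the arm stayed well clear of them. The gripper ended in free air, touching nothing.

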